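# Scan the bin with the largest tape rolls

### The job

Stocktake at the packing desk: take the yellow hand scanner from its cradle and press its red sprung nose squarely on the middle of the barcode label of the bin with the largest tape rolls, gently, so that the nose goes about half way in, and hold it steady there for a good second. Then put the scanner back down in its cradle, the same way round as before, and let go. Do not touch the other two bins' labels or fronts with the scanner, and leave the bottle, the mug and the loose tape roll where they stand.

Things in the scene. Friction and masses are not known exactly. Their poses are not given: they have to be found in the camera images.
- scanner: Yellow box-shaped hand scanner, black grip patch, red key on top, red sprung nose in front; 0.24 kg, balanced near its origin. Origin: underside; x = towards the nose, z = up. Housing x -76 to +56, y +-17, z 0 to 38 mm; black collar to x = 74; nose tip at x = 95, z = 19 mm (nose axis: y = 0, z = 19). Grip patch: x -33 to +17 mm.
- nose_tip (a point): Centre of the flat front face of the red nose (25 mm diameter); it moves with the nose; axes as the scanner's.
- nose (a joint): How far the sprung nose is pressed into the scanner: 0 = out, 0.010 m = fully in (stop). The spring gives about 0.8 N per mm.
- cradle: Fixed dark base plate 170 x 100 x 12 mm with two grey forks (14 mm thick, at x = -60 and +46 mm), saddles 45 mm above the table, 42 mm wide between side walls 17 mm high and 9 mm thick. Origin: underside, centre; x = the way the nose points at the start, z up. 92 mm free for fingers between the forks.
- cradle_rest (a point): Point on the cradle, 45 mm above its underside, where the scanner's origin lies when it rests in the cradle (axes as the cradle's).
- board: Fixed plywood board 190 x 440 x 12 mm under the three bins, origin centre of underside.
- bin_large: Fixed blue bin, 112 mm wide (y), 150 mm deep (x = -75 to +75 mm), 85 mm high, open on top, holding a stack of brown tape rolls of 84 mm diameter that stands 9 mm above the rim. Origin: underside, centre; x = horizontally to its sloping label front (away from the robot), z up. All three bins are alike but for the roll diameter (84, 68, 52 mm).
- front_large: Sloping blue front panel of bin_large, facing away from the robot and 40 degrees upward. Origin: middle of the panel's outer surface; z = outward normal, x = down the slope, y = across. Centred on it is a grey label holder with the white barcode label, 50 (x) x 84 mm (y), parallel to the panel; it stands 4 to 22 mm proud of the panel, unknown and different each time.
- bin_medium: Fixed blue bin, 112 mm wide (y), 150 mm deep (x = -75 to +75 mm), 85 mm high, open on top, holding a stack of brown tape rolls of 68 mm diameter that stands 9 mm above the rim. Origin: underside, centre; x = horizontally to its sloping label front (away from the robot), z up. All three bins are alike but for the roll diameter (84, 68, 52 mm).
- front_medium: Sloping blue front panel of bin_medium, facing away from the robot and 40 degrees upward. Origin: middle of the panel's outer surface; z = outward normal, x = down the slope, y = across. Centred on it is a grey label holder with the white barcode label, 50 (x) x 84 mm (y), parallel to the panel; it stands 4 to 22 mm proud of the panel, unknown and different each time.
- bin_small: Fixed blue bin, 112 mm wide (y), 150 mm deep (x = -75 to +75 mm), 85 mm high, open on top, holding a stack of brown tape rolls of 52 mm diameter that stands 9 mm above the rim. Origin: underside, centre; x = horizontally to its sloping label front (away from the robot), z up. All three bins are alike but for the roll diameter (84, 68, 52 mm).
- front_small: Sloping blue front panel of bin_small, facing away from the robot and 40 degrees upward. Origin: middle of the panel's outer surface; z = outward normal, x = down the slope, y = across. Centred on it is a grey label holder with the white barcode label, 50 (x) x 84 mm (y), parallel to the panel; it stands 4 to 22 mm proud of the panel, unknown and different each time.
- bottle: Bystander: green bottle, 62 mm diameter, 170 mm high, origin centre of underside.
- mug: Bystander: white mug, 76 mm diameter, 90 mm high, origin centre of underside.
- tape: Bystander: loose brown tape roll lying flat, 100 mm diameter, 48 mm high, origin centre of underside.
There are look-alikes about, which are no part of the job. Of the things shaped like the scanner, the yellow one is meant.

How it is judged (in metres and radians):
On the way, in this order (a step that is already met when the one before it is completed fails the run):
1. the scanner is lifted clear of its cradle (distance between scanner and cradle_rest above 0.06 m), for 0.1 s.
2. nose held 1 s on the large-roll label: pressed in 2.5 to 7.5 mm, within 12 mm each way of the label's middle, square within 0.12 rad, under 0.02 m/s (contact force between scanner and front_large above 0.5 N and value of joint nose between 0.0025 and 0.0075 m and x of nose_tip in the frame of front_large between -0.012 and 0.012 m and y of nose_tip in the frame of front_large between -0.012 and 0.012 m and angle between the x axis of scanner and the z axis of front_large, either way round below 0.12 rad and linear speed of scanner below 0.02 m/s), for 1 s.
At the end, for the whole second after the job is handed in: The scanner rests released in its cradle: origin within 16 mm of the rest point, along the cradle within 0.1 rad, nose the same way as before, upright within 0.1 rad, still (distance between scanner and cradle_rest below 0.016 m and angle between the x axis of scanner and the x axis of cradle, either way round below 0.1 rad and x of nose_tip in the frame of cradle above 0.05 m and angle between scanner's own z axis and vertical below 0.1 rad and linear speed of scanner below 0.02 m/s and contact force between scanner and the fingers below 0.1 N); the robot touches nothing.
It fails at once if the scanner touches the label or front of the medium or the small bin (contact force between scanner and front_medium above 0.3 N or contact force between scanner and front_small above 0.3 N).
It fails at once if the scanner is pushed on the large-roll bin or label with more than 20 N (contact force between scanner and bin_large above 20 N).
It fails at once if the bottle, mug or loose tape roll is moved more than 20 mm (distance of any of bottle, mug, tape from where it was at the start of the episode above 0.02 m).
It also fails if it takes over 58 s, if anything falls off the work surface, if the arm or the gripper's body presses on something with over 40 N, if the wrist force passes 120 N, or if a joint passes its speed limit or range.

### The arm

A 6-joint arm with a two-finger parallel gripper is mounted at the origin on the work surface. World frame = base frame: x ahead of the robot, y to its left, z up, the work surface at z = 0. Lengths are in m, angles in degrees, forces in N, time in s.
With the tool pointing down it reaches from about 0.15 to 0.775 m from the base axis. Payload 6.1 kg.
Tool frame: the origin (TCP) lies at the very end of the fingers, on their centre line; the grasp point (between the pads) lies 19 mm behind it; z points along the fingers, x is the direction in which the jaws open and shut, and the axes are right-handed (so a half turn about z gives the same grasp; the last joint's range is limited). The gripper opens to 85 mm and grips with 20 to 120 N. Pads are 22 mm wide; open, the fingers measure 114 mm over their backs; the gripper's body (76 mm by 85 mm) begins 54 mm behind the grasp point. The pads swing forward as they close: fully open they stand 13 mm farther back than shut.
Start: joints at [-63.312, 7.208, -2.269, 80.523, 0, 90], TCP at [0.236, -0.469, 0.231] pointing down, gripper open.
Joint ranges: [-155.77, 155.77], [-54.66, 111.73], [-72.52, 77.12], [-102.08, 115.82], [-83.92, 84.16], [-180, 180]. Speed limits (degrees/s): [136.94, 136.94, 172.46, 180, 180, 180].

### API

Orientations are given as [roll, pitch, yaw] about the fixed x, y, z axes, in that order (R = Rz(yaw) Ry(pitch) Rx(roll)).
In Python, from cell import bot, read_camera, calibration, close_job gives the robot as it stands. The module is installed in compiled form; this text tells all that it offers.
- The arm moves only by the tool servo_tool, never from a script. Its argument "moves" is a list that holds one entry, the list of rows, each a list of 5 numbers: the closure, from -1 (fully open) to 1 (shut), so that 0 is half open, then the shift along the tool's x, y, z in cm, then the turn about the tool's z in rad. In form: [[[hand, dx, dy, dz, turn], ...]]. A call has 1 to 8 rows; each row is the pose to reach, as a shift and turn from the pose commanded when the call began, along the tool's axes at that moment; what a row does not reach only later rows make up. A row lasts 1/10 s, in which the tool goes at most 50 mm and 8.59 degrees, less where a joint would pass 70% of its speed; a pose out of reach is approached as far as the arm can. A call with a gripper value outside its range is refused whole. The fingers move at their own pace and stop on an object; "grip_force" is the grip in N (left out, the last holds). Time passes only in rows, so rows that repeat a pose let the fingers close. It gives the time, the measured TCP pose, the force and the opening at its end, in the units of the state.
- bot.sense(): the state, without advancing time (a new reading comes with each control period).
- read_camera(name): name is "scene" or "side" or "wrist"; returns the picture (384x512x3 uint8, red, green, blue); there is no depth.
- calibration(name): a dict with "K" (3x3 intrinsics, pixels), "eye" and "rotation" of the camera in the world. Camera axes: x right, y down, z forward; pixel columns grow to the right and rows downward; lengths in m; the calibration is good to about 2 mm. A picture is of the moment at which its call begins: read the wrist's pose just before it. calibration takes no time and is no camera call; for the wrist camera it gives the pose at the moment of the call.
- close_job(): hands the job in, once; it reports no verdict.
The state is a dict: "t": time; "joint_pos": joint angles; "joint_velocities": joint speeds; "tau": joint torques, N m; "position": TCP position; "eef_rot": TCP orientation; "ft_force": force on the tool from outside, world axes, zero at the start; "moment": the same for the moment, N m; "finger_gap": opening from 0.0 (shut) to 1.0 (fully open).
Only numpy, scipy, OpenCV 4.12 (cv2) and the standard library are available. Lean on these libraries where they do the work, as an engineer would, in place of code of your own. Each camera call takes 0.05 s, during which the arm holds its last target. There are 200 camera calls.

## Working session

There is one attempt and no reset: what is moved stays moved. The work goes in short steps, Python scripts to look and compute and a tool call to move; the robot and the scene stay as the last step left them, time stands still between calls to the robot, and variables do not carry over. Pictures are saved under pics/ and viewed, about 8 in all and at most 12, crops included, and the job is handed in when it is done.

Besides the shell and the picture viewer there is one more tool, called after ">>>" by a JSON object that holds its "op" and its "data", one argument or row to a line. servo_tool: Moves the arm, as the interface text tells. Its arguments: {"type":"object","properties":{"moves":{"type":"array","items":{"type":"array","items":{"type":"array","items":{"type":"number"}}}},"grip_force":{"type":"number"}},"required":["moves"]}

```bash
mkdir -p pics
python3 - <<'E'
from cell import bot, read_camera, calibration
import cv2
print(bot.sense())
for n in ["scene","side","wrist"]:
    c=calibration(n);print(n,c)
    cv2.imwrite(f"pics/{n}0.png",cv2.resize(read_camera(n)[:,:,::-1],(800,600)))
E
```

```text
{'t': 0.0, 'joint_pos': array([-6.33116853e+01,  7.24097106e+00, -2.32722760e+00,  8.05236977e+01,
        1.00546642e-03,  9.00007972e+01]), 'joint_velocities': array([ 0.08677439,  0.07672464,  0.04249681, -0.04530462,  0.0419113 ,
       -0.01800177]), 'tau': array([ 8.87601145e-04, -4.35916471e+01,  3.52922738e+01,  1.71339826e-02,
        3.87471644e-06,  6.00541696e-06]), 'position': array([ 0.23561542, -0.46869569,  0.23052464]), 'eef_rot': array([-1.79998996e+02,  9.18963943e-02, -6.33124826e+01]), 'ft_force': array([0.36958591, 0.88891668, 0.13835675]), 'moment': array([-0.01406466, -0.05112827,  0.04485294]), 'finger_gap': 1.001907338189338}
scene {'K': array([[390.92198177,   0.        , 250.51329913],
       [  0.        , 390.92198177, 186.95042578],
       [  0.        ,   0.        ,   1.        ]]), 'eye': array([0.99819852, 0.40109264, 1.0676921 ]), 'rotation': array([-149.12018805,    0.54772504,  124.82770237])}
side {'K': array([[367.59618647,   0.        , 259.88637752],
       [  0.        , 367.59618647, 193.3363289 ],
       [  0.        ,   0.        ,   1.        ]]), 'eye': array([0.25569409, 1.05534496, 0.74975386]), 'rotation': array([-123.17752488,    0.45512189, -165.38926882])}
wrist {'K': array([[325.26473657,   0.        , 253.59779351],
       [  0.        , 325.26473657, 191.12402334],
       [  0.        ,   0.        ,   1.        ]]), 'eye': array([ 0.30092982, -0.4361838 ,  0.37259223]), 'rotation': array([ 1.63529362e+02,  2.82596405e-02, -6.32929318e+01])}
```

View pics/scene0.png

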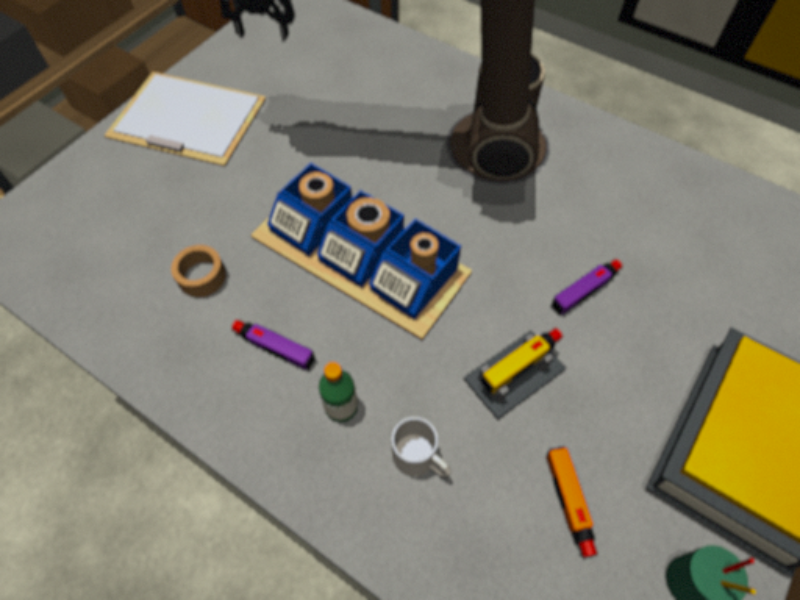

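View pics/side0.png

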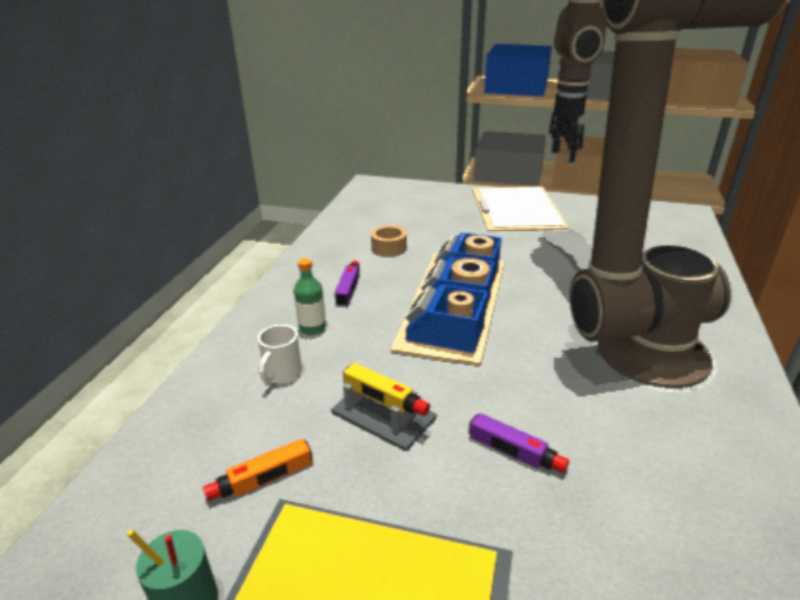

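Look-alikes in the scene picture (800x600): purple scanners at (588,287) and (273,343), orange at (571,500) and the yellow one in its cradle at (518,360). Yellow is the target. In the bins, the rolls at (317,185), (369,214) and (425,243) appear about 34, 44 and 30 px wide, so the middle bin is the large one. I'll check this with close crops and coarse positions.

```bash
cat > h.py <<'E'
import numpy as np, cv2
from scipy.spatial.transform import Rotation as Ro
from cell import bot, read_camera, calibration
def cam(n):
    c=calibration(n); return c["K"],np.array(c["eye"]),Ro.from_euler("xyz",c["rotation"],degrees=True).as_matrix()
def ray(c,u,v):
    K,e,R=c; return e,R@np.linalg.solve(K,[u,v,1.])
def onz(c,u,v,z):
    e,d=ray(c,u,v); return e+d*(z-e[2])/d[2]
def proj(c,P):
    K,e,R=c; q=(np.atleast_2d(P)-e)@R@K.T; return q[:,:2]/q[:,2:]
def crop(img,x0,y0,x1,y1,s): return cv2.resize(img[y0:y1,x0:x1,::-1],None,fx=s,fy=s,interpolation=cv2.INTER_CUBIC)
E
python3 - <<'E'
from h import *
c=cam("scene"); f=.64
for n,u,v,z in [("boardL",252,235,.012),("boardB",422,337,.012),("boardR",470,268,.012),("tail",487,378,.083),("nose",560,335,.064),("mug",415,440,.09),("bottle",335,372,.17),("tape",198,262,.048),("rollmid",369,214,.106),("purp",615,267,.02),("orange",570,500,.03),("purp2",273,343,.03)]:
    print(n,onz(c,u*f,v*f,z).round(3))
im=read_camera("scene")
a=crop(im,155,95,310,220,4.5); cv2.imwrite("pics/bins.png",a)
a=crop(im,290,200,370,270,7); cv2.imwrite("pics/scan.png",a)
E
```

```text
boardL [ 0.538 -0.295  0.012]
boardB [0.535 0.138 0.012]
boardR [0.347 0.133 0.012]
tail [0.569 0.292 0.083]
nose [0.411 0.357 0.064]
mug [0.732 0.251 0.09 ]
bottle [0.735 0.098 0.17 ]
tape [ 0.666 -0.316  0.048]
rollmid [ 0.408 -0.075  0.106]
purp [0.182 0.377 0.02 ]
orange [0.655 0.507 0.03 ]
purp2 [ 0.713 -0.082  0.03 ]
```

View pics/bins.png

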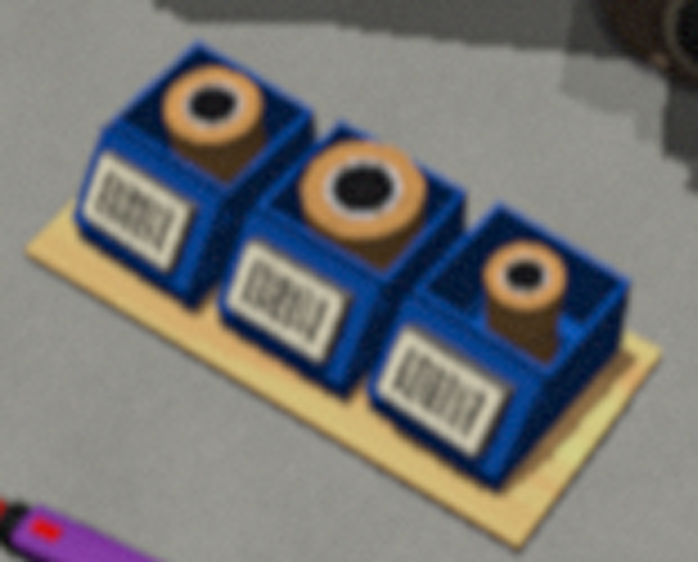

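View pics/scan.png

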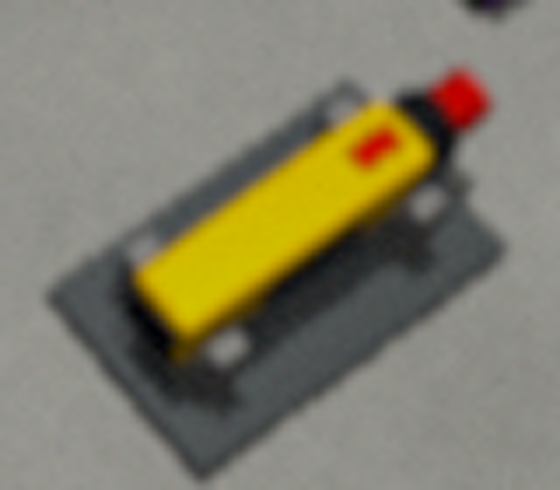

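Run:
```python
from h import *
c=cam("scene")
g=lambda u,v,x0,y0,s:(x0+(u+.5)/s-.5,y0+(v+.5)/s-.5)
S=np.array([onz(c,*g(u,v,290,200,7),.083) for u,v in [(135,275),(187,335),(435,150),(385,105)]])
P=np.array([onz(c,*g(u,v,290,200,7),.012) for u,v in [(50,295),(205,478),(503,245),(350,80)]])
print("scan",S.round(4),"\nplate",P.round(4))
m=S.mean(0);d=S[2]+S[3]-S[0]-S[1];d/=np.linalg.norm(d);print("scanner origin",m+d*.010,"yaw",np.degrees(np.arctan2(d[1],d[0])))
d=P[2]+P[3]-P[0]-P[1];print("cradle c",P.mean(0),"yaw",np.degrees(np.arctan2(d[1],d[0])))
L=[g(u,v,155,95,4.5) for u,v in [(252,238),(350,292),(328,365),(228,315)]]
e,dr=ray(c,*np.mean(L,0))
for z in (.05,.055,.06,.065,.07): print("label",onz(c,*np.mean(L,0),z).round(4))
for u,v,n in [(340,122,"backL"),(465,195,"backR")]: print(n,onz(c,*g(u,v,155,95,4.5),.097).round(4))
for u,v,n in [(222,300,"botL"),(348,398,"botR")]: print(n,onz(c,*g(u,v,155,95,4.5),.012).round(4))
im=read_camera("side"); cv2.imwrite("pics/side_bins.png",crop(im,250,145,330,235,6.5))
```

```text
scan [[0.5652 0.2814 0.083 ]
 [0.5754 0.3104 0.083 ]
 [0.4513 0.3521 0.083 ]
 [0.4447 0.3264 0.083 ]] 
plate [[0.5617 0.2483 0.012 ]
 [0.5938 0.3402 0.012 ]
 [0.4352 0.3922 0.012 ]
 [0.4026 0.3029 0.012 ]]
scanner origin [0.49974146 0.32091907 0.083     ] yaw 160.45911251801138
cradle c [0.49832919 0.32092481 0.012     ] yaw 161.4472640303664
label [ 0.4848 -0.0894  0.05  ]
label [ 0.4873 -0.087   0.055 ]
label [ 0.4898 -0.0846  0.06  ]
label [ 0.4923 -0.0822  0.065 ]
label [ 0.4949 -0.0798  0.07  ]
backL [ 0.3634 -0.1316  0.097 ]
backR [ 0.3672 -0.0209  0.097 ]
botL [ 0.4917 -0.1497  0.012 ]
botR [ 0.5072 -0.0244  0.012 ]
```

View pics/side_bins.png

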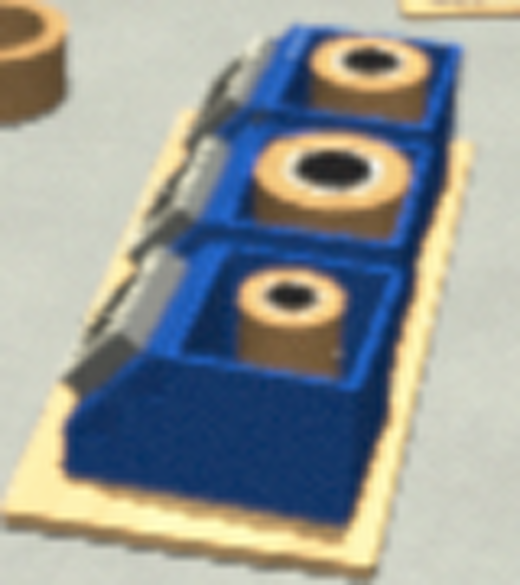

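>>> {"op": "servo_tool", "data": {
  "moves": [
    [[-1,-57,-60.7,1,-2.34],[-1,-57,-60.7,1,-2.34],[-1,-57,-60.7,1,-2.34],[-1,-57,-60.7,1,-2.34],[-1,-57,-60.7,1,-2.34],[-1,-57,-60.7,1,-2.34],[-1,-57,-60.7,1,-2.34],[-1,-57,-60.7,1,-2.34]]
  ],
  "grip_force": 20
}}

```text
t: 1.05
position: [0.3735, -0.0915, 0.2267]
eef_rot: [180.0, -0.1, 5.8]
ft_force: [0.6, -0.9, -0.2]
finger_gap: 1.0
```

```bash
cat > to.py <<'E'
import sys
from h import *
# usage: to.py x y z yaw -> shift in tool axes (cm), turn (rad) from measured pose
t=np.array([float(a) for a in sys.argv[1:5]]); s=bot.sense()
R=Ro.from_euler("xyz",s["eef_rot"],degrees=True).as_matrix()
d=R.T@(t[:3]-s["position"])*100
dy=(t[3]-s["eef_rot"][2]+180)%360-180
print("t",round(s["t"],2),"pos",s["position"].round(4),"rot",np.round(s["eef_rot"],2),"F",s["ft_force"].round(2),"gap",round(s["finger_gap"],3),"j",s["joint_pos"].round(1))
print("shift cm",d.round(2),"turn",round(-np.radians(dy),3))
E
python3 to.py .523 .313 .20 71
```

```text
t 1.05 pos [ 0.3735 -0.0915  0.2267] rot [ 1.7998e+02 -5.0000e-02  5.7700e+00] F [ 0.61 -0.9  -0.17] gap 1.0 j [-13.8  -8.  -18.   80.   -0.   70.5]
shift cm [ 18.95 -38.75   2.67] turn -1.138
```

>>> {"op": "servo_tool", "data": {
  "moves": [
    [[-1,18.9,-38.7,2.7,-1.138],[-1,18.9,-38.7,2.7,-1.138],[-1,18.9,-38.7,2.7,-1.138],[-1,18.9,-38.7,2.7,-1.138],[-1,18.9,-38.7,2.7,-1.138],[-1,18.9,-38.7,2.7,-1.138],[-1,18.9,-38.7,2.7,-1.138],[-1,18.9,-38.7,2.7,-1.138]]
  ]
}}

```text
t: 1.85
position: [0.514, 0.2824, 0.2012]
eef_rot: [180.0, -0.0, 71.0]
ft_force: [1.1, 0.2, 0.7]
finger_gap: 1.005
```

>>> {"op": "servo_tool", "data": {
  "moves": [
    [[-1,0,0,0,0],[-1,0,0,0,0]]
  ]
}}

```text
t: 2.05
position: [0.5134, 0.2812, 0.2002]
eef_rot: [-179.9, 0.1, 70.7]
ft_force: [0.2, -0.0, -0.0]
finger_gap: 1.003
```

```bash
python3 to.py .523 .313 .20 71
python3 - <<'E'
from h import *
im=read_camera("wrist"); cv2.imwrite("pics/w1.png",cv2.resize(im[:,:,::-1],(800,600)))
c=cam("wrist")
m=cv2.inRange(cv2.cvtColor(im,cv2.COLOR_RGB2HSV),(22,150,90),(35,255,255))
n,l,st,ce=cv2.connectedComponentsWithStats(m)
for i in range(1,n):
    if st[i,4]>300:
        b=cv2.boxPoints(cv2.minAreaRect(np.argwhere(l==i)[:,::-1].astype(np.float32)))
        print(st[i]); [print(p.round(1),onz(c,*p,.083).round(4)) for p in b]
E
```

```text
t 2.05 pos [0.5134 0.2812 0.2002] rot [-1.7992e+02  1.1000e-01  7.0740e+01] F [ 0.24 -0.03 -0.02] gap 1.003 j [28.7 14.   2.1 78.2 -0.  48. ]
shift cm [ 3.32 -0.15  0.02] turn -0.005
[ 270   81   45  158 5301]
[269.3 237.6] [0.5629 0.2777 0.083 ]
[272.2  80.3] [0.4407 0.3209 0.083 ]
[314.3  81.1] [0.4518 0.3509 0.083 ]
[311.4 238.3] [0.5757 0.312  0.083 ]
```

View pics/w1.png

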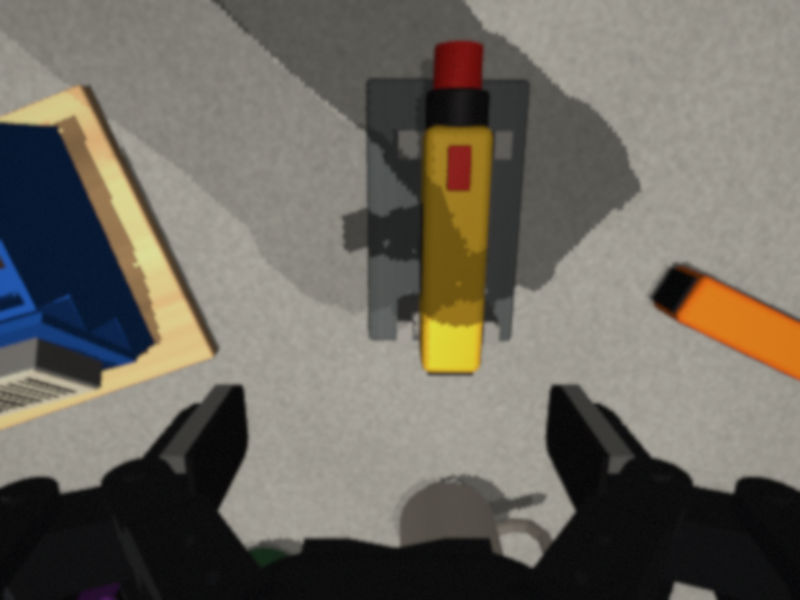

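>>> {"op": "servo_tool", "data": {
  "moves": [
    [[-1,3.1,-0.1,0,0],[-1,3.1,-0.1,5,0],[-1,3.1,-0.1,10,0],[-1,3.1,-0.1,14,0],[-1,3.1,-0.1,15.7,0],[-1,3.1,-0.1,15.7,0]]
  ]
}}

```text
t: 2.7
position: [0.521, 0.3072, 0.042]
eef_rot: [-179.8, 0.2, 70.5]
ft_force: [-0.3, 0.5, -0.7]
finger_gap: 1.0
```

>>> {"op": "servo_tool", "data": {
  "moves": [
    [[0,0,0,0,0],[1,0,0,0,0],[1,0,0,0,0],[1,0,0,0,0],[1,0,0,0,0],[1,0,0,0,0],[1,0,0,0,0]]
  ],
  "grip_force": 20
}}

```text
t: 3.4
position: [0.5239, 0.3101, 0.0462]
eef_rot: [179.9, -0.1, 70.6]
ft_force: [-0.1, -2.1, 6.5]
finger_gap: 0.398
```

```bash
python3 to.py .522 .311 .20 71
```

```text
t 3.4 pos [0.5239 0.3101 0.0462] rot [ 1.7988e+02 -9.0000e-02  7.0640e+01] F [-0.14 -2.13  6.49] gap 0.398 j [ 30.6  19.4 -10.4  60.1  -0.   50. ]
shift cm [  0.05  -0.18 -15.38] turn -0.006
```

>>> {"op": "servo_tool", "data": {
  "moves": [
    [[1,0,0,-2,0],[1,0,0,-5,0],[1,0,0,-8,0],[1,0,0,-12,0],[1,0,0,-15,0],[1,0,0,-15,0],[1,0,0,-15,0]]
  ]
}}

```text
t: 4.1
position: [0.5232, 0.31, 0.1947]
eef_rot: [180.0, -0.0, 70.7]
ft_force: [-0.4, -0.5, -2.5]
finger_gap: 0.395
```

```bash
python3 to.py .522 .311 .20 71
python3 - <<'E'
from h import *
a=cv2.resize(crop(read_camera("wrist"),150,0,400,384,1.5),(390,600))
c=cam("side"); p=proj(c,bot.sense()["position"])[0].astype(int); print(p)
b=cv2.resize(crop(read_camera("side"),p[0]-60,p[1]-90,p[0]+60,p[1]+90,3.3),(400,600))
cv2.imwrite("pics/lift.png",np.hstack([a,b]))
E
```

```text
t 4.1 pos [0.5232 0.31   0.1947] rot [ 1.7996e+02 -5.0000e-02  7.0650e+01] F [-0.44 -0.5  -2.5 ] gap 0.395 j [30.6 16.4  4.5 78.1 -0.  50. ]
shift cm [ 0.05 -0.15 -0.53] turn -0.006
[234 206]
```

View pics/lift.png

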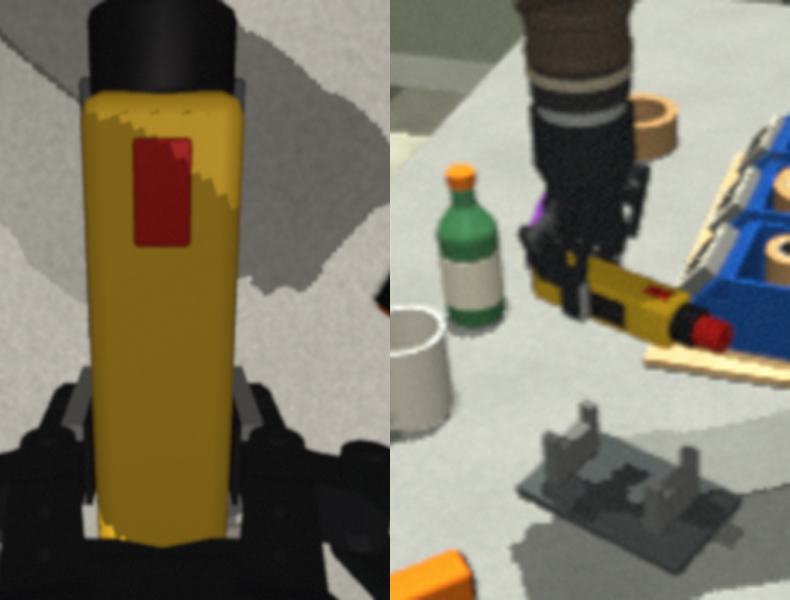

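```bash
python3 to.py .36 .215 .12 90
cat > pitch.py <<'E'
# pitch (nose-down deg) and offsets of scanner in tool frame, by fitting top-face corners seen in the wrist camera
from h import *
E
python3 - <<'E'
from h import *
c=cam("wrist"); s=bot.sense()
# project housing front-top corners for several nose-down pitches, grip at x=-27,z=19
R=Ro.from_euler("xyz",s["eef_rot"],degrees=True).as_matrix(); p=s["position"]
y=R[:,0]; d=-R[:,1]; print("nose dir", d.round(2))
g=p+np.array([0,0,.018])
for a in (-10,0,10,20,30,40,50):
    r=np.radians(a); ex=d*np.cos(r)-np.array([0,0,1])*np.sin(r); ez=np.array([0,0,1])*np.cos(r)+d*np.sin(r)
    print(a,[proj(c,g+ex*(X+.027)+ez*(Z-.019))[0].round(0) for X,Z in ((.056,.038),(.074,.031),(.095,.031))])
E
```

```text
t 4.2 pos [0.5224 0.3095 0.1927] rot [-1.799e+02  1.200e-01  7.065e+01] F [-0.25 -0.15 -1.55] gap 0.397 j [30.6 16.4  4.3 78.  -0.  50. ]
shift cm [-14.28 -12.18   7.32] turn -0.338
nose dir [-0.94  0.33  0.  ]
-10 [array([251.,  67.]), array([251., -11.]), array([ 251., -119.])]
0 [array([252.,  55.]), array([252.,  -6.]), array([252., -89.])]
10 [array([252.,  53.]), array([252.,   7.]), array([252., -57.])]
20 [array([252.,  60.]), array([252.,  25.]), array([253., -24.])]
30 [array([253.,  71.]), array([253.,  46.]), array([253.,   8.])]
40 [array([253.,  85.]), array([253.,  68.]), array([253.,  38.])]
50 [array([253., 102.]), array([253.,  90.]), array([253.,  67.])]
```

>>> {"op": "servo_tool", "data": {
  "moves": [
    [[1,-14.3,-12.2,2,-0.338],[1,-14.3,-12.2,2,-0.338],[1,-14.3,-12.2,2,-0.338],[1,-14.3,-12.2,2,-0.338],[1,-14.3,-12.2,7,-0.338],[1,-14.3,-12.2,10,-0.338],[1,-14.3,-12.2,12.3,-0.338],[1,-14.3,-12.2,12.3,-0.338]]
  ]
}}

```text
t: 5.0
position: [0.3572, 0.2133, 0.0673]
eef_rot: [-179.6, 0.2, 90.0]
ft_force: [-0.0, 0.5, -2.0]
finger_gap: 0.392
```

>>> {"op": "servo_tool", "data": {
  "moves": [
    [[0.4,0,0,0,0],[0.3,0,0,0,0],[0.26,0,0,0,0]]
  ]
}}

```text
t: 5.3
position: [0.3614, 0.2159, 0.0726]
eef_rot: [179.9, -0.1, 90.0]
ft_force: [0.6, 0.3, -1.6]
finger_gap: 0.392
```

```bash
python3 to.py .36 .215 .070 90;cat > look.py <<'E'
import sys
from h import *
a=crop(read_camera("wrist"),140,0,370,230,1.7)
c=cam("side"); p=proj(c,bot.sense()["position"])[0].astype(int)
b=cv2.resize(crop(read_camera("side"),p[0]-45,p[1]-45,p[0]+45,p[1]+45,4),a.shape[1::-1])
cv2.imwrite(sys.argv[1],np.hstack([a,b]))
E
cat > pitch.py <<'E'
# pitch from the red nose blob centroid in side view: compare with predicted nose centre per pitch
from h import *
s=bot.sense(); c=cam("side"); w=cam("wrist")
R=Ro.from_euler("xyz",s["eef_rot"],degrees=True).as_matrix(); p=s["position"]; d=-R[:,1]; k=np.array([0,0,1.]); g=p+k*.018
P=lambda c,a,X:proj(c,g+(d*np.cos(a)-k*np.sin(a))*(X+.027))[0]
im=read_camera("side"); m=cv2.inRange(cv2.cvtColor(im,cv2.COLOR_RGB2HSV),(0,150,60),(8,255,255))|cv2.inRange(cv2.cvtColor(im,cv2.COLOR_RGB2HSV),(172,150,60),(180,255,255))
n,l,st,ce=cv2.connectedComponentsWithStats(m)
A=np.radians(np.arange(-20,90,1.))
for i in range(1,n):
    e=[np.linalg.norm(P(c,a,.0845)-ce[i]) for a in A]
    if st[i,4]>8 and min(e)<12: print("blob",ce[i].round(1),st[i,4],"pitch",np.degrees(A[np.argmin(e)]).round(),"err px",round(min(e),1))
E
python3 pitch.py
```

```text
t 5.3 pos [0.3614 0.2159 0.0726] rot [ 1.799e+02 -6.000e-02  9.001e+01] F [ 0.6   0.26 -1.65] gap 0.392 j [ 30.8  -1.1 -31.3  59.6   0.   30.8]
shift cm [-0.09 -0.14  0.26] turn 0.0
blob [338.2 232. ] 52 pitch 2.0 err px 0.3
```

>>> {"op": "servo_tool", "data": {
  "moves": [
    [[0.24,0,0,0,0],[0.23,0,0,0,0],[0.22,0,0,0,0]]
  ]
}}

```text
t: 5.65
position: [0.3606, 0.2154, 0.0717]
eef_rot: [180.0, -0.0, 90.0]
ft_force: [0.1, -0.9, -2.6]
finger_gap: 0.395
```

```bash
python3 to.py .36 .215 .070 90;python3 pitch.py
```

```text
t 5.65 pos [0.3606 0.2154 0.0717] rot [ 1.7998e+02 -1.0000e-02  9.0010e+01] F [ 0.15 -0.89 -2.57] gap 0.395 j [ 30.8  -1.1 -31.4  59.6  -0.   30.8]
shift cm [-0.04 -0.06  0.17] turn 0.0
blob [338.3 232.2] 55 pitch 2.0 err px 0.4
```

>>> {"op": "servo_tool", "data": {
  "moves": [
    [[0.21,0,0,0,0],[0.205,0,0,0,0],[0.205,0,0,0,0]]
  ]
}}

```text
t: 6.0
position: [0.3605, 0.2153, 0.0715]
eef_rot: [-180.0, -0.0, 90.0]
ft_force: [0.3, 0.5, -2.7]
finger_gap: 0.398
```

```bash
python3 to.py .36 .215 .070 90;python3 pitch.py
```

```text
t 6.0 pos [0.3605 0.2153 0.0715] rot [-179.99   -0.     90.01] F [ 0.26  0.55 -2.66] gap 0.398 j [ 30.8  -1.1 -31.4  59.6   0.   30.8]
shift cm [-0.03 -0.05  0.15] turn 0.0
blob [331.9 246.4] 48 pitch 31.0 err px 0.9
```

>>> {"op": "servo_tool", "data": {
  "moves": [
    [[0.205,0,0,0.1,0],[0.205,0,0,0.1,0]]
  ]
}}

```text
t: 6.25
position: [0.3608, 0.2154, 0.0706]
eef_rot: [180.0, -0.0, 90.0]
ft_force: [0.6, -0.0, -0.2]
finger_gap: 0.397
```

```bash
python3 to.py .36 .215 .070 90;python3 pitch.py; python3 look.py pics/piv.png
```

```text
t 6.25 pos [0.3608 0.2154 0.0706] rot [ 1.7997e+02 -1.0000e-02  9.0010e+01] F [ 0.61 -0.02 -0.24] gap 0.397 j [ 30.8  -1.  -31.5  59.5  -0.   30.8]
shift cm [-0.04 -0.08  0.06] turn 0.0
blob [326.7 251.4] 42 pitch 43.0 err px 1.7
```

View pics/piv.png

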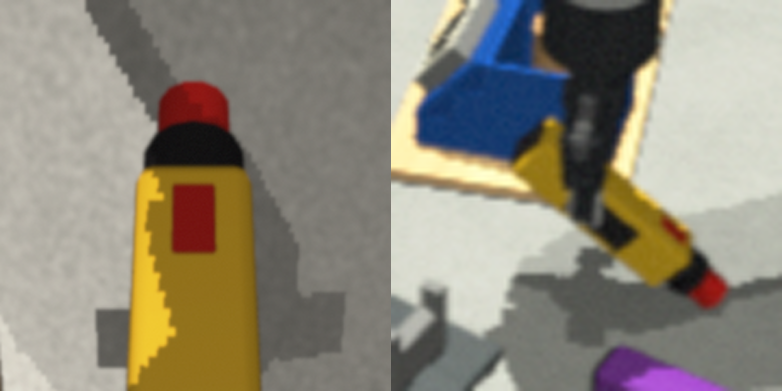

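>>> {"op": "servo_tool", "data": {
  "moves": [
    [[0.4,0,0,0,0],[1,0,0,0,0],[1,0,0,0,0],[1,0,0,-4,0],[1,0,0,-8,0],[1,0,0,-13,0],[1,0,0,-13,0],[1,0,0,-13,0]]
  ],
  "grip_force": 50
}}

```text
t: 7.2
position: [0.3609, 0.2157, 0.2011]
eef_rot: [179.9, -0.1, 90.0]
ft_force: [-0.4, -0.1, -2.8]
finger_gap: 0.391
```

```bash
python3 to.py .63 -.078 .20 90;python3 pitch.py
cat > fit.py <<'E'
from h import *
from scipy.optimize import least_squares
s=bot.sense(); w=cam("wrist"); iw=read_camera("wrist"); c=cam("side"); i2=read_camera("side"); c3=cam("scene"); i3=read_camera("scene")
R=Ro.from_euler("xyz",s["eef_rot"],degrees=True).as_matrix(); p=s["position"]; d=-R[:,1]; yv=R[:,0]; k=np.array([0,0,1.])
def body(q,X,Y,Z):
    a,xg,zg,yo=q; ex=d*np.cos(a)-k*np.sin(a); ez=k*np.cos(a)+d*np.sin(a)
    return p+k*zg+yv*(Y+yo)+ex*(X-xg)+ez*(Z-.019)
hsv=lambda i:cv2.cvtColor(i,cv2.COLOR_RGB2HSV)
red=lambda i:cv2.inRange(hsv(i),(0,150,50),(8,255,255))|cv2.inRange(hsv(i),(172,150,50),(180,255,255))
def blobs(i): 
    n,l,st,ce=cv2.connectedComponentsWithStats(red(i)); return [(ce[j],st[j]) for j in range(1,n) if st[j,4]>8]
q0=np.array([np.radians(41),-.026,.018,0])
pick=lambda cc,im,P:min(blobs(im),key=lambda b:np.linalg.norm(b[0]-proj(cc,P)[0]))
ns=pick(c,i2,body(q0,.0845,0,.019))[0]; nc=pick(c3,i3,body(q0,.0845,0,.019))[0]
yel=cv2.inRange(hsv(iw),(22,150,80),(35,255,255)); v=np.where(yel.sum(1)/255>30)[0][0]; u=np.where(yel[v+3])[0]
nw=pick(w,iw,body(q0,.0845,0,.03)); top=nw[1][1]; 
key=pick(w,iw,body(q0,.04,0,.038))
print("side nose",ns,"scene nose",nc,"wrist edge",v,u.min(),u.max(),"nose top row",top,"key",key[1])
f=lambda q:np.r_[proj(c,body(q,.0845,0,.019))[0]-ns, proj(c3,body(q,.0845,0,.019))[0]-nc, (proj(w,body(q,.056,0,.038))[0]-[(u.min()+u.max())/2,v])/2, (proj(w,body(q,.095,0,.0315))[0][1]-top)/2,(q[1]+.026)/.004,(q[2]-.018)/.003]
r=least_squares(f,q0,x_scale=[.1,.01,.01,.01]); q=r.x
print("pitch",np.degrees(q[0]).round(2),"xg,zg,yo mm",(q[1:]*1000).round(1),"res",f(q).round(2))
print("nose tip world",body(q,.095,0,.019).round(4),"tip minus tcp",(body(q,.095,0,.019)-p).round(4))
E
python3 fit.py
```

```text
t 7.2 pos [0.3609 0.2157 0.2011] rot [ 1.7991e+02 -6.0000e-02  9.0010e+01] F [-0.37 -0.09 -2.85] gap 0.391 j [ 30.9  -4.1 -17.7  76.3   0.   30.8]
shift cm [-29.37  26.9    0.12] turn 0.0
blob [331.  215.6] 45 pitch 43.0 err px 1.5
side nose [331.45652174 216.02173913] scene nose [393.91428571 169.31428571] wrist edge 99 225 283 nose top row 46 key [242 109  24  39 934]
pitch 41.6 xg,zg,yo mm [-25.3   7.7  17.7] res [ -1.94   4.7  -47.61 -20.48  16.92  -4.14   0.28   0.17  -3.42]
nose tip world [0.2702 0.2329 0.1276] tip minus tcp [-0.09    0.0177 -0.0721]
```

```bash
sed -i 's/ proj(c3,body(q,.0845,0,.019))\[0\]-nc,//; s/; c3=cam("scene"); i3=read_camera("scene")//; s/; nc=pick(c3,i3.*$//; s/"scene nose",nc,//' fit.py; python3 fit.py
```

```text
side nose [331.46808511 215.93617021] wrist edge 99 225 282 nose top row 46 key [242 109  24  39 933]
pitch 41.16 xg,zg,yo mm [-22.1  15.    0.4] res [-1.46 -1.7   0.29 -1.96  0.9   0.96 -1.  ]
nose tip world [0.2714 0.2152 0.1369] tip minus tcp [-0.0882  0.0004 -0.0618]
```

>>> {"op": "servo_tool", "data": {
  "moves": [
    [[1,-29.4,26.9,-6,0],[1,-29.4,26.9,-6,0],[1,-29.4,26.9,-6,0],[1,-29.4,26.9,-6,0],[1,-29.4,26.9,-6,0],[1,-29.4,26.9,-6,0],[1,-29.4,26.9,-6,0],[1,-29.4,26.9,-6,0]]
  ]
}}

```text
t: 8.3
position: [0.6285, -0.0782, 0.2592]
eef_rot: [-179.9, -0.0, 90.0]
ft_force: [0.2, 1.0, -2.5]
finger_gap: 0.39
```

>>> {"op": "servo_tool", "data": {
  "moves": [
    [[1,0,0,0,0],[1,0,0,0,0],[1,0,0,0,0]]
  ]
}}

```text
t: 8.6
position: [0.6269, -0.0758, 0.2593]
eef_rot: [-179.9, -0.0, 90.0]
ft_force: [-0.6, -0.1, -2.5]
finger_gap: 0.39
```

```bash
python3 to.py .63 -.078 .176 90
python3 - <<'E'
from h import *
print({k:v.round(4) for k,v in zip("KeR",cam("wrist"))})
im=read_camera("wrist"); cv2.imwrite("pics/w2.png",cv2.resize(im[:,:,::-1],(800,600)))
E
```

```text
t 8.6 pos [ 0.6269 -0.0758  0.2593] rot [-1.799e+02 -3.000e-02  9.003e+01] F [-0.55 -0.12 -2.5 ] gap 0.39 j [-6.9 19.5 16.9 87.4  0.  -6.9]
shift cm [-0.22  0.33  8.33] turn 0.001
{'K': array([[325.2647,   0.    , 253.5978],
       [  0.    , 325.2647, 191.124 ],
       [  0.    ,   0.    ,   1.    ]]), 'e': array([ 0.5556, -0.0756,  0.4014]), 'R': array([[-9.000e-04,  9.592e-01,  2.827e-01],
       [ 1.000e+00,  9.000e-04,  1.000e-04],
       [-2.000e-04,  2.827e-01, -9.592e-01]])}
```

View pics/w2.png

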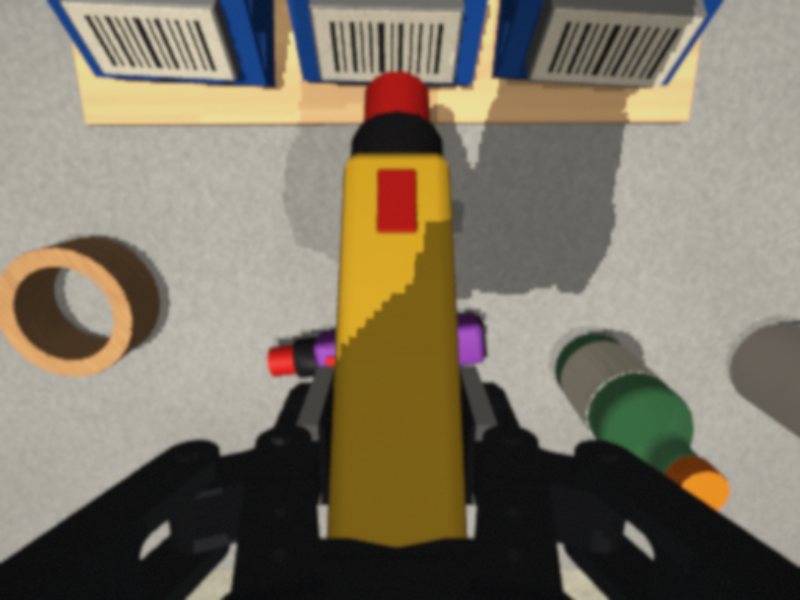

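Run:
```python
from h import *
from scipy.optimize import least_squares
w=cam("wrist"); c=cam("scene")
W=np.array([(311,8),(466,8),(460,83),(318,80)])*.64
S=np.array([(155+(u+.5)/4.5-.5,95+(v+.5)/4.5-.5) for u,v in [(252,238),(350,292),(328,365),(228,315)]])
a=np.radians(40); yaw0=.0
def L(q):
    x,y,z,yw=q; n=np.array([np.cos(a)*np.cos(yw),np.cos(a)*np.sin(yw),np.sin(a)]); yv=np.array([-np.sin(yw),np.cos(yw),0]); dn=np.cross(yv,n)
    return np.array([[x,y,z]+sx*.025*dn+sy*.042*yv for sx,sy in((-1,-1),(-1,1),(1,1),(1,-1))])
for ww,ws in((1,1),(1,0.01),(.01,1)):
    f=lambda q:np.r_[ww*(proj(w,L(q))-W).ravel(),ws*(proj(c,L(q))-S).ravel(),q[3]/.02]
    r=least_squares(f,[.497,-.078,.075,0],x_scale=.01); print(r.x.round(4),f(r.x).round(1))
```

```text
[ 0.4992 -0.0796  0.0775 -0.0031] [-0.4 -0.4  0.7  0.1 -2.1 -0.7  2.9  0.8 -0.8  0.5 -0.7  1.2 -1.4 -0.7
 -0.6 -2.5 -0.2]
[ 0.5    -0.0797  0.0811 -0.006 ] [-1.3 -0.8  1.1  0.1 -2.  -0.2  2.1  1.  -0.  -0.  -0.   0.  -0.  -0.
 -0.  -0.  -0.3]
[ 0.5083 -0.0675  0.0964  0.0117] [ 0.1  0.1  0.2  0.1  0.1  0.1  0.1  0.1 -0.3  0.7  0.5  1.4 -0.2 -0.2
 -0.1 -1.9  0.6]
```

>>> {"op": "servo_tool", "data": {
  "moves": [
    [[1,-0.3,0,4,0],[1,-0.3,0,7,0],[1,-0.3,0,8.7,0],[1,-0.3,0,8.7,0],[1,-0.3,0,8.7,0]]
  ]
}}

```text
t: 9.15
position: [0.6271, -0.0784, 0.1741]
eef_rot: [180.0, 0.0, 90.1]
ft_force: [-0.1, -0.1, -2.4]
finger_gap: 0.392
```

```bash
python3 to.py .611 -.079 .159 90; python3 fit.py
python3 - <<'E'
from h import *
a=cv2.resize(crop(read_camera("wrist"),170,0,340,140,2.3),(391,322))
b=cv2.resize(crop(read_camera("side"),235,125,335,215,4),(400,360))[:322]
cv2.imwrite("pics/near.png",np.hstack([a,b]))
E
```

```text
t 9.15 pos [ 0.6271 -0.0784  0.1741] rot [179.97   0.    90.09] F [-0.07 -0.09 -2.39] gap 0.392 j [-7.1 19.1  5.7 76.5  0.  -7.2]
shift cm [-0.05 -1.61  1.51] turn 0.002
side nose [262.88888889 162.81481481] wrist edge 99 225 283 nose top row 46 key [242 109  24  39 931]
pitch 40.99 xg,zg,yo mm [-21.3  16.4   0.5] res [-0.56 -1.21  0.11 -1.47  0.87  1.18 -0.54]
nose tip world [ 0.5393 -0.0781  0.1141] tip minus tcp [-0.0878  0.0004 -0.0599]
```

View pics/near.png

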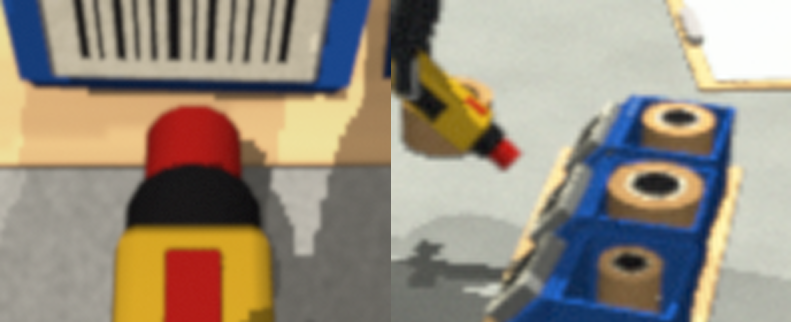

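>>> {"op": "servo_tool", "data": {
  "moves": [
    [[1,-0.2,-0.77,0.64,0],[1,-0.2,-1.53,1.29,0],[1,-0.2,-2.3,1.93,0],[1,-0.2,-2.68,2.25,0],[1,-0.2,-3.06,2.57,0],[1,-0.2,-3.06,2.57,0],[1,-0.2,-3.06,2.57,0]]
  ]
}}

```text
t: 10.05
position: [0.5973, -0.0815, 0.1477]
eef_rot: [180.0, 0.0, 90.0]
ft_force: [-0.2, 0.2, -1.6]
finger_gap: 0.393
```

```bash
python3 to.py .5884 -.0804 .142 90; python3 fit.py
python3 - <<'E'
from h import *
a=cv2.resize(crop(read_camera("wrist"),170,0,340,140,2.3),(391,322))
b=cv2.resize(crop(read_camera("side"),235,135,315,207,4.5),(400,360))[:322]
cv2.imwrite("pics/near2.png",np.hstack([a,b]))
E
```

```text
t 10.05 pos [ 0.5973 -0.0815  0.1477] rot [179.96   0.    90.01] F [-0.16  0.19 -1.57] gap 0.393 j [-7.8 16.2 -1.6 72.1  0.  -7.8]
shift cm [ 0.11 -0.89  0.57] turn 0.0
side nose [271.31034483 170.17241379] wrist edge 99 225 283 nose top row 44 key [242 109  24  39 932]
pitch 40.24 xg,zg,yo mm [-21.   15.7   0.6] res [-0.63 -1.68  0.17 -1.77  1.09  1.25 -0.77]
nose tip world [ 0.5088 -0.0809  0.0884] tip minus tcp [-0.0886  0.0005 -0.0593]
```

View pics/near2.png

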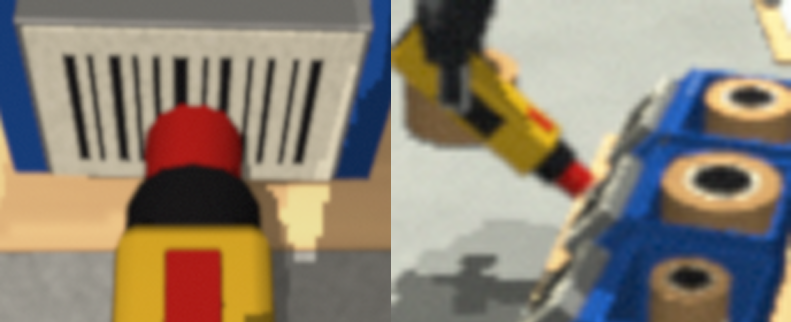

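Run:
```python
from h import *
from scipy.optimize import least_squares
w=cam("wrist")
W=np.array([(170+u/2.3,v/2.3) for u,v in[(20,25),(364,31),(334,180),(55,178)]])
a=np.radians(40)
def L(q):
    x,y,z,yw=q; n=np.array([np.cos(a)*np.cos(yw),np.cos(a)*np.sin(yw),np.sin(a)]); yv=np.array([-np.sin(yw),np.cos(yw),0]); dn=np.cross(yv,n)
    return np.array([[x,y,z]+sx*.025*dn+sy*.042*yv for sx,sy in((-1,-1),(-1,1),(1,1),(1,-1))])
f=lambda q:np.r_[(proj(w,L(q))-W).ravel(),q[3]/.02]
r=least_squares(f,[.497,-.078,.075,0],x_scale=.01);print(r.x.round(4),f(r.x).round(1))
n=np.array([np.cos(a),0,np.sin(a)]);dn=np.array([np.sin(a),0,-np.cos(a)])
t=np.array([.5088,-.0809,.0884]);print("tip-label: downslope,y,normal mm",[round(1000*(t-r.x[:3])@v,1) for v in(dn,[0,1,0],n)])
```

```text
[ 0.4982 -0.0811  0.0685 -0.0076] [-0.   1.1  1.4 -0.2 -1.3 -0.5 -0.4 -0.7 -0.4]
tip-label: downslope,y,normal mm [np.float64(-8.4), np.float64(0.2), np.float64(20.9)]
```

>>> {"op": "servo_tool", "data": {
  "moves": [
    [[1,0,0.32,0.38,0],[1,0,0.0,0.64,0],[1,0,-0.29,0.89,0],[1,0,-0.29,0.89,0],[1,0,-0.29,0.89,0]]
  ]
}}

```text
t: 10.75
position: [0.5939, -0.0814, 0.1384]
eef_rot: [-180.0, 0.0, 90.0]
ft_force: [1.0, 0.4, -3.0]
finger_gap: 0.386
```

```bash
python3 to.py .5884 -.0804 .142 90; python3 fit.py
python3 - <<'E'
from h import *
a=cv2.resize(crop(read_camera("wrist"),170,0,340,140,2.3),(391,322))
b=cv2.resize(crop(read_camera("side"),245,145,300,195,7),(400,360))[:322]
cv2.imwrite("pics/near3.png",np.hstack([a,b]))
E
```

```text
t 10.75 pos [ 0.5939 -0.0814  0.1384] rot [-179.99    0.     90.01] F [ 0.97  0.37 -2.98] gap 0.386 j [-7.8 16.1 -3.  70.9 -0.  -7.8]
shift cm [ 0.1  -0.55 -0.36] turn 0.0
side nose [272.61764706 172.61764706] wrist edge 99 225 283 nose top row 44 key [242 109  24  39 933]
pitch 40.18 xg,zg,yo mm [-21.1  15.5   0.6] res [-1.   -1.75  0.16 -1.84  1.05  1.23 -0.82]
nose tip world [ 0.5052 -0.0809  0.079 ] tip minus tcp [-0.0887  0.0005 -0.0594]
```

View pics/near3.png

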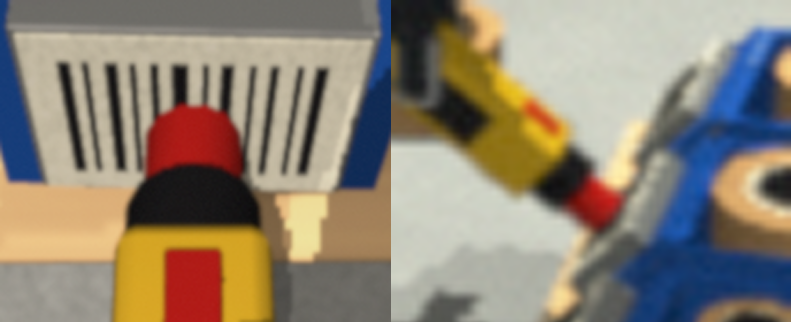

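```bash
cat > press.py <<'E'
from h import *
s=bot.sense(); iw=read_camera("wrist"); h=cv2.cvtColor(iw,cv2.COLOR_RGB2HSV)
m=(cv2.inRange(h,(0,140,40),(8,255,255))|cv2.inRange(h,(172,140,40),(180,255,255)))[:90]
n=np.array([np.cos(.698),0,np.sin(.698)]); F=s["ft_force"]-[0,0,-2.5]
print("t",round(s["t"],2),"pos",s["position"].round(4),"Fn",round(F@n,2),"F",s["ft_force"].round(2),"nose top",np.where(m.sum(1)/255>8)[0][0],"rows@u254",(m[:,250:259].sum()/255/9).round(2),"area",m.sum()//255)
E
python3 press.py
```

```text
t 10.95 pos [ 0.5942 -0.0814  0.1386] Fn 0.26 F [-0.38  0.03 -1.64] nose top 46 rows@u254 26.67 area 1040
```

>>> {"op": "servo_tool", "data": {
  "moves": [
    [[1,0,-0.19,0.16,0],[1,0,-0.38,0.32,0],[1,0,-0.38,0.32,0],[1,0,-0.38,0.32,0]]
  ]
}}

```text
t: 11.4
position: [0.5908, -0.0815, 0.1357]
eef_rot: [179.9, 0.0, 90.0]
ft_force: [2.1, -0.4, -0.2]
finger_gap: 0.394
```

```bash
python3 press.py
```

```text
t 11.4 pos [ 0.5908 -0.0815  0.1357] Fn 3.11 F [ 2.14 -0.4  -0.22] nose top 50 rows@u254 22.33 area 873
```

>>> {"op": "servo_tool", "data": {
  "moves": [
    [[1,0,-0.08,0.06,0],[1,0,-0.08,0.06,0]]
  ]
}}

```text
t: 11.65
position: [0.5898, -0.0815, 0.1349]
eef_rot: [180.0, 0.0, 90.0]
ft_force: [2.5, -0.2, 0.3]
finger_gap: 0.391
```

```bash
python3 press.py
python3 - <<'E'
from h import *
from scipy.optimize import least_squares
im=read_camera("wrist").astype(int); w=cam("wrist")
# white label mask: bright, unsaturated
m=((im.min(2)>150)&(im.max(2)-im.min(2)<45)).astype(np.uint8)[:110]
print("bright px",im[50,180:200:4].tolist(), "profile u=194", im[20:100:2,194].mean(1).astype(int).tolist()," u=312", im[20:100:2,312].mean(1).astype(int).tolist())
print("row60", im[60,165:200:1].mean(1).astype(int).tolist(), im[60,305:345].mean(1).astype(int).tolist())
E
```

```text
t 11.65 pos [ 0.5898 -0.0815  0.1349] Fn 3.7 F [ 2.47 -0.24  0.31] nose top 52 rows@u254 21.0 area 802
bright px [[114, 111, 106], [201, 190, 167], [194, 185, 161], [199, 189, 166], [147, 140, 124]] profile u=194 [137, 168, 188, 183, 180, 182, 179, 144, 109, 118, 133, 155, 166, 176, 182, 184, 186, 184, 179, 178, 177, 178, 181, 185, 185, 185, 184, 184, 182, 185, 187, 186, 182, 182, 178, 175, 176, 176, 176, 175]  u=312 [116, 128, 159, 191, 179, 177, 178, 175, 142, 60, 71, 96, 116, 141, 160, 165, 173, 177, 182, 183, 184, 184, 183, 183, 183, 182, 179, 182, 182, 189, 202, 207, 208, 203, 198, 159, 128, 128, 129, 129]
row60 [131, 91, 73, 69, 70, 69, 69, 69, 70, 69, 69, 69, 69, 67, 69, 75, 83, 98, 129, 163, 180, 182, 182, 182, 182, 181, 180, 179, 178, 177, 176, 176, 165, 128, 75] [40, 23, 39, 91, 145, 174, 183, 184, 183, 182, 181, 182, 182, 180, 169, 145, 128, 122, 111, 88, 68, 56, 51, 50, 49, 49, 49, 49, 48, 47, 49, 49, 48, 49, 50, 49, 51, 69, 92, 112]
```

Run:
```python
from h import *
w=cam("wrist"); a=np.radians(40); n=np.array([np.cos(a),0,np.sin(a)]);dn=np.array([np.sin(a),0,-np.cos(a)])
for t in ([.5045,-.081,.0783],[.5030,-.081,.0770],[.506,-.081,.0795]):
    t=np.array(t); o=[]
    for u,v in((194,22),(312,24),(312,89.5),(254,51.5),(182.5,60),(320.5,60)):
        e,d=ray(w,u,v); P=e+d*((t-e)@n)/(d@n); o.append(((P-t)@dn*1000,P[1]*1000))
    print(np.round(o,1).tolist())
print("rim pred",proj(w,np.array([.5045,-.081,.0783])-dn*.0125))
```

```text
[[-31.0, -110.2], [-29.9, -52.8], [16.8, -45.1], [-12.9, -81.1], [-7.0, -120.7], [-7.0, -44.3]]
[[-29.4, -110.7], [-28.3, -52.4], [19.1, -44.6], [-11.1, -81.1], [-5.0, -121.2], [-5.1, -43.8]]
[[-32.6, -109.8], [-31.5, -53.2], [14.6, -45.6], [-14.8, -81.1], [-8.9, -120.1], [-8.9, -44.8]]
rim pred [[254.18050918  52.12720992]]
```

>>> {"op": "servo_tool", "data": {
  "moves": [
    [[1,0,0.61,-0.51,0],[1,0,0.61,-0.51,0],[1,0,0.22,-0.97,0],[1,0,0.22,-0.97,0],[1,0,-0.01,-0.78,0],[1,0,-0.2,-0.62,0],[1,0,-0.39,-0.46,0],[1,0,-0.39,-0.46,0]]
  ]
}}

```text
t: 12.55
position: [0.5859, -0.0815, 0.1396]
eef_rot: [179.9, 0.0, 90.0]
ft_force: [2.5, 0.4, 1.3]
finger_gap: 0.393
```

>>> {"op": "servo_tool", "data": {
  "moves": [
    [[1,0,0,0,0],[1,0,0,0,0]]
  ]
}}

```text
t: 12.75
position: [0.586, -0.0815, 0.1396]
eef_rot: [179.9, 0.0, 90.0]
ft_force: [3.0, 0.1, 2.1]
finger_gap: 0.387
```

```bash
python3 press.py; python3 fit.py
python3 - <<'E'
from h import *
im=read_camera("wrist").astype(int)
for u in (194,200,312): print(im[10:40,u].mean(1).astype(int).tolist())
print(im[80:104,312].mean(1).astype(int).tolist())
E
```

```text
t 12.75 pos [ 0.586  -0.0815  0.1396] Fn 5.29 F [3.04 0.07 2.11] nose top 52 rows@u254 21.0 area 810
side nose [274.29166667 171.91666667] wrist edge 99 225 283 nose top row 50 key [242 109  24  39 931]
pitch 42.56 xg,zg,yo mm [-22.1  17.2   0.4] res [-1.11 -0.6   0.01 -1.03  0.38  0.98 -0.26]
nose tip world [ 0.4997 -0.0811  0.0775] tip minus tcp [-0.0862  0.0004 -0.062 ]
[70, 78, 93, 103, 108, 108, 108, 108, 108, 109, 109, 110, 109, 108, 109, 109, 110, 113, 123, 139, 143, 142, 168, 194, 196, 189, 186, 184, 181, 183]
[69, 75, 88, 101, 106, 108, 109, 109, 109, 108, 109, 110, 109, 109, 110, 110, 110, 112, 119, 135, 141, 142, 166, 192, 194, 189, 186, 185, 183, 183]
[68, 69, 68, 73, 84, 97, 105, 108, 109, 109, 110, 110, 110, 109, 109, 109, 109, 109, 110, 110, 113, 119, 125, 129, 148, 178, 189, 184, 180, 178]
[204, 206, 206, 202, 196, 193, 193, 195, 196, 197, 195, 194, 193, 193, 193, 189, 171, 144, 130, 129, 129, 129, 129, 130]
```

>>> {"op": "servo_tool", "data": {
  "moves": [
    [[1,0,0,0,0],[1,0,0,0,0],[1,0,0,0,0],[1,0,0,0,0],[1,0,0,0,0],[1,0,0,0,0],[1,0,0,0,0],[1,0,0,0,0]]
  ]
}}

```text
t: 13.75
position: [0.5856, -0.0815, 0.1392]
eef_rot: [-180.0, 0.0, 90.0]
ft_force: [2.2, -1.4, 1.9]
finger_gap: 0.394
```

```bash
python3 press.py
```

```text
t 13.75 pos [ 0.5856 -0.0815  0.1392] Fn 4.47 F [ 2.18 -1.35  1.86] nose top 52 rows@u254 20.33 area 782
```

>>> {"op": "servo_tool", "data": {
  "moves": [
    [[1,0,0,0,0],[1,0,0,0,0],[1,0,0,0,0],[1,0,0,0,0],[1,0,0,0,0],[1,0,0,0,0],[1,0,0,0,0],[1,0,0,0,0]]
  ]
}}

```text
t: 14.6
position: [0.5856, -0.0814, 0.1392]
eef_rot: [-180.0, 0.0, 90.0]
ft_force: [1.7, -0.1, 1.9]
finger_gap: 0.39
```

```bash
python3 press.py; python3 to.py .361 .216 .26 90
```

```text
t 14.6 pos [ 0.5856 -0.0814  0.1392] Fn 4.13 F [ 1.74 -0.06  1.85] nose top 52 rows@u254 20.22 area 778
t 14.65 pos [ 0.5856 -0.0814  0.1392] rot [180.     0.    90.01] F [ 2.37 -0.15  0.92] gap 0.392 j [-7.9 15.2 -4.1 70.8 -0.  -7.9]
shift cm [ 29.75 -22.45 -12.08] turn 0.0
```

>>> {"op": "servo_tool", "data": {
  "moves": [
    [[1,0,0.8,-0.65,0],[1,0,2.3,-1.9,0],[1,0,4.6,-3.9,0],[1,0,4.6,-8,0],[1,0,4.6,-12,0],[1,5,3,-12,0],[1,10,1,-12,0]]
  ]
}}

```text
t: 15.35
position: [0.598, 0.0127, 0.2593]
eef_rot: [-180.0, -0.0, 89.8]
ft_force: [1.1, 1.2, -1.9]
finger_gap: 0.39
```

```bash
python3 to.py .5235 .3100 .22 70.7
```

```text
t 15.35 pos [0.598  0.0127 0.2593] rot [-1.800e+02 -2.000e-02  8.983e+01] F [ 1.12  1.24 -1.85] gap 0.39 j [ 1.2 15.5 11.5 85.9  0.   1.4]
shift cm [29.71 -7.54  3.94] turn 0.334
```

>>> {"op": "servo_tool", "data": {
  "moves": [
    [[1,29,-7.5,3.9,0.334],[1,29,-7.5,3.9,0.334],[1,29,-7.5,3.9,0.334],[1,29,-7.5,3.9,0.334],[1,29,-7.5,3.9,0.334],[1,29,-7.5,3.9,0.334],[1,29,-7.5,3.9,0.334],[1,29,-7.5,3.9,0.334]]
  ]
}}

```text
t: 16.15
position: [0.5213, 0.3036, 0.2186]
eef_rot: [-179.9, 0.2, 71.1]
ft_force: [0.4, -0.6, -2.6]
finger_gap: 0.388
```

>>> {"op": "servo_tool", "data": {
  "moves": [
    [[1,0,0,0,0],[1,0,0,0,0],[1,0,0,0,0]]
  ]
}}

```text
t: 16.45
position: [0.5234, 0.3012, 0.2205]
eef_rot: [180.0, -0.0, 70.7]
ft_force: [0.4, 0.3, -2.0]
finger_gap: 0.391
```

```bash
python3 to.py .5235 .3100 .12 70.7; python3 fit.py
```

```text
t 16.45 pos [0.5234 0.3012 0.2205] rot [179.98  -0.    70.74] F [ 0.42  0.28 -1.97] gap 0.391 j [29.9 15.9  7.1 81.2 -0.  49.2]
shift cm [ 0.84 -0.29 10.05] turn 0.001
side nose [261.20895522 224.74626866] wrist edge 99 225 282 nose top row 46 key [242 109  24  39 932]
pitch 41.37 xg,zg,yo mm [-22.2  15.3   0.6] res [-0.56 -1.4   0.15 -1.82  1.04  0.95 -0.89]
nose tip world [0.4406 0.3307 0.1584] tip minus tcp [-0.0828  0.0295 -0.0622]
```

>>> {"op": "servo_tool", "data": {
  "moves": [
    [[1,0.85,-0.25,0,0],[1,0.85,-0.25,4,0],[1,0.85,-0.25,8,0],[1,0.85,-0.25,11,0],[1,0.85,-0.25,11,0],[0.3,0.85,-0.25,11,0],[0.24,0.85,-0.25,11,0],[0.23,0.85,-0.25,11,0]]
  ],
  "grip_force": 20
}}

```text
t: 17.35
position: [0.5245, 0.3122, 0.1124]
eef_rot: [179.9, -0.2, 70.9]
ft_force: [-0.6, -0.8, -1.9]
finger_gap: 0.389
```

>>> {"op": "servo_tool", "data": {
  "moves": [
    [[0.225,0,0,0.5,0],[0.225,0,0,1,0],[0.225,0,0,1.5,0],[0.225,0,0,2,0]]
  ]
}}

```text
t: 17.75
position: [0.5278, 0.3115, 0.0939]
eef_rot: [179.4, -0.2, 70.8]
ft_force: [11.2, -7.9, 18.3]
finger_gap: 0.388
```

```bash
python3 to.py .5235 .3100 .046 70.7; python3 pitch.py
```

```text
t 17.75 pos [0.5278 0.3115 0.0939] rot [179.41  -0.23  70.83] F [11.24 -7.85 18.29] gap 0.388 j [30.7 18.  -6.1 65.4 -0.3 49.9]
shift cm [-0.3  -0.41  4.78] turn 0.002
blob [262.3 260.6] 67 pitch 34.0 err px 0.2
```

>>> {"op": "servo_tool", "data": {
  "moves": [
    [[0.215,0,0,0,0],[0.205,0,0,0,0],[0.205,0,0,0,0]]
  ]
}}

```text
t: 18.1
position: [0.5241, 0.3116, 0.0908]
eef_rot: [179.9, -0.1, 70.8]
ft_force: [1.8, 0.2, 0.4]
finger_gap: 0.394
```

```bash
python3 to.py .5235 .3100 .046 70.7; python3 pitch.py
```

```text
t 18.1 pos [0.5241 0.3116 0.0908] rot [ 1.7991e+02 -7.0000e-02  7.0850e+01] F [1.82 0.17 0.45] gap 0.394 j [30.7 18.1 -6.3 65.5 -0.  49.9]
shift cm [-0.17 -0.01  4.48] turn 0.003
blob [264.2 261.2] 69 pitch 32.0 err px 0.2
```

Force relaxed; it now pivots freely. I'll descend slowly with this loose hold.

>>> {"op": "servo_tool", "data": {
  "moves": [
    [[0.205,-0.1,0,0.5,0],[0.205,-0.1,0,1,0],[0.205,-0.1,0,1.5,0],[0.205,-0.1,0,1.5,0]]
  ]
}}

```text
t: 18.55
position: [0.5221, 0.3102, 0.0737]
eef_rot: [-179.9, 0.1, 70.9]
ft_force: [-0.2, 0.2, -1.8]
finger_gap: 0.395
```

```bash
python3 to.py .5235 .3100 .046 70.7; python3 pitch.py
```

```text
t 18.55 pos [0.5221 0.3102 0.0737] rot [-1.7991e+02  1.0000e-01  7.0880e+01] F [-0.23  0.2  -1.78] gap 0.395 j [30.7 18.5 -7.9 63.7  0.  49.8]
shift cm [0.03 0.14 2.77] turn 0.003
blob [267.4 261.9] 78 pitch 23.0 err px 0.5
```

>>> {"op": "servo_tool", "data": {
  "moves": [
    [[0.205,0,0.1,0.5,0],[0.205,0,0.1,1,0],[0.205,0,0.1,1.5,0],[0.205,0,0.1,2,0],[0.205,0,0.1,2,0]]
  ]
}}

```text
t: 19.1
position: [0.5233, 0.31, 0.0541]
eef_rot: [-179.9, 0.1, 70.9]
ft_force: [0.3, 1.3, -1.7]
finger_gap: 0.401
```

```bash
python3 to.py .5235 .3100 .046 70.7; python3 pitch.py
```

```text
t 19.1 pos [0.5233 0.31   0.0541] rot [-1.7992e+02  6.0000e-02  7.0870e+01] F [ 0.28  1.33 -1.74] gap 0.401 j [30.6 19.2 -9.5 61.3  0.  49.8]
shift cm [0.01 0.03 0.81] turn 0.003
blob [268.4 260.2] 84 pitch 7.0 err px 1.4
```

>>> {"op": "servo_tool", "data": {
  "moves": [
    [[0.205,0,0,0.4,0],[0.205,0,0,0.7,0],[0.205,0,0,0.7,0]]
  ]
}}

```text
t: 19.45
position: [0.5242, 0.3102, 0.0485]
eef_rot: [180.0, -0.0, 70.9]
ft_force: [0.4, -1.2, 1.3]
finger_gap: 0.397
```

```bash
python3 to.py .5235 .3100 .046 70.7; python3 pitch.py
```

```text
t 19.45 pos [0.5242 0.3102 0.0485] rot [ 1.7996e+02 -2.0000e-02  7.0880e+01] F [ 0.4  -1.23  1.28] gap 0.397 j [ 30.6  19.4 -10.   60.5  -0.   49.8]
shift cm [-0.04 -0.05  0.25] turn 0.003
blob [268.2 260. ] 87 pitch 3.0 err px 1.5
```

>>> {"op": "servo_tool", "data": {
  "moves": [
    [[0.18,0,0,0,0],[0.12,0,0,0,0],[0,0,0,0,0],[-0.5,0,0,0,0],[-1,0,0,0,0],[-1,0,0,0,0],[-1,0,0,0,0],[-1,0,0,0,0]]
  ]
}}

```text
t: 20.3
position: [0.5239, 0.3102, 0.0482]
eef_rot: [-180.0, -0.0, 70.9]
ft_force: [0.3, 0.0, 0.3]
finger_gap: 1.005
```

>>> {"op": "servo_tool", "data": {
  "moves": [
    [[-1,0,0,0,0],[-1,0,0,-2,0],[-1,0,0,-5,0],[-1,0,0,-10,0],[-1,0,0,-15,0],[-1,0,0,-18,0],[-1,-3,0,-18,0],[-1,-3,0,-18,0]]
  ]
}}

```text
t: 21.1
position: [0.5139, 0.2804, 0.2302]
eef_rot: [179.9, -0.1, 70.8]
ft_force: [-0.7, 0.5, -0.5]
finger_gap: 1.001
```

```bash
python3 to.py .5235 .3100 .22 70.7
python3 - <<'E'
from h import *
im=read_camera("scene"); cv2.imwrite("pics/end_scene.png",crop(im,290,200,370,270,7))
im=read_camera("wrist"); c=cam("wrist"); cv2.imwrite("pics/end_w.png",im[:,:,::-1])
h=cv2.cvtColor(im,cv2.COLOR_RGB2HSV)
m=cv2.inRange(h,(22,150,60),(35,255,255))
n,l,st,ce=cv2.connectedComponentsWithStats(m)
i=1+np.argmax(st[1:,4]); b=cv2.boxPoints(cv2.minAreaRect(np.argwhere(l==i)[:,::-1].astype(np.float32)))
print(st[i]); [print(p.round(1),onz(c,*p,.083).round(4)) for p in b]
for nme in("side","scene"):
    im=read_camera(nme); h=cv2.cvtColor(im,cv2.COLOR_RGB2HSV); m=cv2.inRange(h,(0,150,60),(8,255,255))|cv2.inRange(h,(172,150,60),(180,255,255))
    n,l,st,ce=cv2.connectedComponentsWithStats(m); cc=cam(nme)
    P=np.array([.4985-.9444*.0845,.3192+.329*.0845,.064]); q=proj(cc,P)[0]; print(nme,"expected nose",q.round(1),[ (ce[i].round(1),st[i,4]) for i in range(1,n) if np.linalg.norm(ce[i]-q)<15])
    ref=cv2.imread(f"pics/{nme}0.png"); ref=cv2.resize(ref,(512,384),interpolation=cv2.INTER_AREA)[:,:,::-1]; h=cv2.cvtColor(ref,cv2.COLOR_RGB2HSV); m=cv2.inRange(h,(0,150,60),(8,255,255))|cv2.inRange(h,(172,150,60),(180,255,255))
    n,l,st,ce=cv2.connectedComponentsWithStats(m); print(" at start",[ (ce[i].round(1),st[i,4]) for i in range(1,n) if np.linalg.norm(ce[i]-q)<15])
E
```

```text
t 21.1 pos [0.5139 0.2804 0.2302] rot [ 1.7989e+02 -7.0000e-02  7.0800e+01] F [-0.7   0.49 -0.51] gap 1.001 j [28.6 13.8  5.5 81.6 -0.  47.8]
shift cm [ 3.11 -0.07  1.02] turn 0.002
[ 268   83   41  144 4433]
[262.8 225.5] [0.5622 0.2747 0.083 ]
[269.7  81.4] [0.441  0.3218 0.083 ]
[308.3  83.3] [0.453  0.3519 0.083 ]
[301.4 227.3] [0.5761 0.3089 0.083 ]
side expected nose [269.8 259.2] [(array([268.2, 260.1]), np.int32(86))]
 at start [(array([268.6, 259.9]), np.int32(83))]
scene expected nose [354.  214.5] [(array([354.6, 214.1]), np.int32(46)), (array([342.4, 221.3]), np.int32(10))]
 at start [(array([355. , 214.1]), np.int32(46)), (array([343.4, 220.5]), np.int32(8))]
```

```bash
python3 -c "
from cell import close_job; print(close_job())"
```

```text
the job is handed in; nothing more can be done
None
```

I pressed the yellow scanner on the middle bin's label (the largest rolls), put it back in its cradle the same way round and handed the job in at about 21 s of the 58 s allowed. `close_job` gives no verdict, so what follows is from my own checks.

- **Pick-up and tilt:** the arm could not tilt the tool. I loosened the grip so the scanner swung nose-down until the nose rested on clear table, at about 41 degrees, then gripped it firmly.
- **First press:** it landed about 6.5 mm down the slope from the middle of the label. This was inside the 12 mm limit, but I backed off and pressed again.
- **Second press:** I held it about 2 s with the nose roughly 4–5 mm in and 4–5 N on the label. It was about 2 mm off centre and square within about 2 degrees. These are camera and wrist-force estimates.
- **Return:** lowering the tilted scanner onto the cradle jammed briefly, with about 23 N at the wrist. I loosened the grip and it levelled itself into the saddles.
- **Last checks:** the scanner's nose was within about 1 pixel of where it started in both fixed cameras, its outline was back in the same place within a few millimetres, and the gripper was open and clear above it. I did not compare the bottle, mug and tape roll with the start; the arm's path kept clear of them.

One check disagreed: my estimates of the label position along the slope differed by about 6 mm until the nose made contact, which caused the off-centre first press.

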